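Switch the bench on in order

ROBOT

A 6-joint arm with a two-finger parallel gripper is mounted at the origin on a cart in front of the work surface, level with it; the furniture and walls round the work are solid. World frame = base frame: x ahead of the robot, y to its left, z up, the work surface at z = 0. Lengths are in m, angles in rad, forces in N, time in s.
With the tool pointing down it reaches from about 0.275 to 0.75 m from the base axis. Payload 10.2 kg.
Tool frame: the origin (TCP) lies at the very end of the fingers, on their centre line; the grasp point (between the pads) lies 19 mm behind it; z points along the fingers, y is the direction in which the jaws open and shut (so a half turn about z gives the same grasp; the last joint's range is limited). The gripper opens to 85 mm and grips with 20 to 120 N. Pads are 22 mm wide; open, the fingers measure 114 mm over their backs; the gripper's body (76 mm by 85 mm) begins 54 mm behind the grasp point. The pads swing forward as they close: fully open they stand 13 mm farther back than shut.
Start: joints at [-1.335, 0.313, 1.498, -0, 1.331, -0.223], TCP at [0.232, -0.471, 0.21] pointing down, gripper open.
Joint ranges: [-2.94, 2.94], [-0.97, 2.17], [0.19, 2.56], [-1.23, 4.37], [0.02, 3.11], [-2.88, 2.88]. Speed limits (rad/s): [2.39, 2.39, 3.01, 3.14, 3.14, 3.14].

INTERFACE

Orientations are given as a rotation vector (axis times angle).
In Python, from rig import manip, get_state, optics gives the robot as it stands. Calls block until the motion is done:
- manip.move_pose(position, orientation): joint-space move of the TCP to a pose.
- manip.move_straight(position, frame=None, velocity=0.15, f_stop=None): straight line of the TCP; frame=None keeps the orientation; velocity is the mean speed in m/s. With f_stop (N) it stops when the force on the tool has changed by that much, and returns True; else False.
- manip.move_joints(angles): joint-space move.
- manip.command_gripper(opening, grip_force=None): opening from 0.0 (shut) to 1.0 (fully open); grip_force is the grip in N (None keeps the last); returns when the fingers have stopped.
- manip.pause(seconds).
- manip.inverse_kinematics(position, orientation): joint angles nearest the present ones, or None.
- get_state(): the state.
- optics.capture(name): name is "side" or "top"; returns a dict with "img" (384x512x3 uint8, red, green, blue), "K" (3x3 intrinsics, pixels), "R" (3x3) and "t" (3): a world point X has camera coordinates R X + t. Camera axes: x right, y down, z forward; pixel columns grow to the right and rows downward; lengths in m; the calibration is good to about 2 mm. A picture is of the moment at which its call begins. There is no depth.
A pose or a line that the arm cannot do raises manip.MotionError and nothing moves.
- manip.finish_job(): hands the job in, once; it reports no verdict.
The state is a dict: "t": time; "q": joint angles; "joint_velocities": joint speeds; "joint_efforts": joint torques, N m; "tcp_pos": TCP position; "tool_rot": TCP orientation; "wrist_force": force on the tool from outside, world axes, zero at the start; "ft_torque": the same for the moment, N m; "grip_width": opening from 0.0 (shut) to 1.0 (fully open).
Only numpy, scipy, OpenCV 4.12 (cv2) and the standard library are available. Lean on these libraries where they do the work, as an engineer would, in place of code of your own. Each camera call takes 0.05 s, during which the arm holds its last target.

TASK

Switch the bench equipment on in the safe order: with the fingertips, lightly press the green key (extraction) down, then the blue key (chiller), then the yellow key (stirrer), each nearly all the way so that it stays down. Leave the red key (heater) up, grasp and lift nothing, keep the switch boxes where they stand, and do not disturb the glassware and other things between them.

Things in the scene. Friction and masses are not known exactly. Their poses are not given: they have to be found in the camera images.
- pod_green: loose grey switch box with a white top plate and one round green key in the middle, for the fume extraction; 72 (its x) x 58 (its y) mm, top plate 28 mm above the worktop, about 0.45 kg, on four rubber feet. Origin: centre of its underside, z up; it may be turned a little, and stands anywhere among the others
- key_green_top (a point): centre of the top face of the green key, a round cap 30 mm across. Up, it stands 42 mm above the worktop (14 mm above the box's top plate); fully down, 32 mm. z up
- key_green (a joint): how far the green key has gone down, in m: 0 up, 0.010 fully down against a hard stop. It moves with a resistance of 3 N plus 40 N per m/s of speed, has no return spring and stays at the depth to which it is pressed. It counts as on deeper than 0.006
- pod_blue: loose grey switch box with a white top plate and one round blue key in the middle, for the chiller; 72 (its x) x 58 (its y) mm, top plate 28 mm above the worktop, about 0.45 kg, on four rubber feet. Origin: centre of its underside, z up; it may be turned a little, and stands anywhere among the others
- key_blue_top (a point): centre of the top face of the blue key, a round cap 30 mm across. Up, it stands 42 mm above the worktop (14 mm above the box's top plate); fully down, 32 mm. z up
- key_blue (a joint): how far the blue key has gone down, in m: 0 up, 0.010 fully down against a hard stop. It moves with a resistance of 3 N plus 40 N per m/s of speed, has no return spring and stays at the depth to which it is pressed. It counts as on deeper than 0.006
- pod_yellow: loose grey switch box with a white top plate and one round yellow key in the middle, for the stirrer; 72 (its x) x 58 (its y) mm, top plate 28 mm above the worktop, about 0.45 kg, on four rubber feet. Origin: centre of its underside, z up; it may be turned a little, and stands anywhere among the others
- key_yellow_top (a point): centre of the top face of the yellow key, a round cap 30 mm across. Up, it stands 42 mm above the worktop (14 mm above the box's top plate); fully down, 32 mm. z up
- key_yellow (a joint): how far the yellow key has gone down, in m: 0 up, 0.010 fully down against a hard stop. It moves with a resistance of 3 N plus 40 N per m/s of speed, has no return spring and stays at the depth to which it is pressed. It counts as on deeper than 0.006
- pod_red: loose grey switch box with a white top plate and one round red key in the middle, for the heater; 72 (its x) x 58 (its y) mm, top plate 28 mm above the worktop, about 0.45 kg, on four rubber feet. Origin: centre of its underside, z up; it may be turned a little, and stands anywhere among the others
- key_red_top (a point): centre of the top face of the red key, a round cap 30 mm across. Up, it stands 42 mm above the worktop (14 mm above the box's top plate); fully down, 32 mm. z up
- key_red (a joint): how far the red key has gone down, in m: 0 up, 0.010 fully down against a hard stop. It moves with a resistance of 3 N plus 40 N per m/s of speed, has no return spring and stays at the depth to which it is pressed. It counts as on deeper than 0.006
- vial_blue: small glass sample vial with a blue cap, 21 mm across, 50 mm tall, loose bystander. Origin: centre of its underside, z up
- vial_red: small glass sample vial with a red cap, 21 mm across, 50 mm tall, loose bystander. Origin: centre of its underside, z up
- brass_weight: brass calibration weight with a knob, 29 mm across, 50 mm tall, loose bystander. Origin: centre of its underside, z up
- dropper: brown dropper bottle with a black tip, 33 mm across, 94 mm tall, loose bystander. Origin: centre of its underside, z up
- beaker: clear open beaker with a spout, 73 x 83 mm, 98 mm tall, loose bystander. Origin: centre of its underside, z up
Things that resemble listed ones, but are neither listed nor needed, are in the scene too. Leave any turquoise look-alike of the pod_yellow alone.

How it is judged:
On the way, in this order (a step that is already met when the one before it is completed fails the run):
1. the green key is pressed down (value of joint key_green above 0.006 m), for 0.1 s.
2. the blue key is pressed down (value of joint key_blue above 0.006 m), for 0.1 s.
3. the yellow key is pressed down (value of joint key_yellow above 0.006 m), for 0.1 s.
At the end, for the whole second after the job is handed in: The green, blue and yellow keys are each more than 6 mm down (of 10 mm), pressed in that order with no more than 30 N; the red key is up (less than 2 mm down); the switch boxes stand flat within 20 mm of where they were; the bystanders stand upright within 15 mm of where they were (value of joint each of key_green, key_blue, key_yellow above 0.006 m and value of joint key_red below 0.002 m and distance of each of pod_green, pod_blue, pod_yellow, pod_red from where it was at the start of the episode below 0.02 m and angle between each of pod_green, pod_blue, pod_yellow, pod_red's own z axis and vertical below 0.05 rad and linear speed of each of pod_green, pod_blue, pod_yellow, pod_red below 0.02 m/s and distance of each of vial_blue, vial_red, brass_weight, dropper, beaker from where it was at the start of the episode below 0.015 m and angle between each of vial_blue, vial_red, brass_weight, dropper, beaker's own z axis and vertical below 0.1 rad); the robot touches nothing.
It fails at once if a switch box is lifted, tipped or pushed more than 20 mm away (height (world z) of any of pod_green, pod_blue, pod_yellow, pod_red above 0.01 m or angle between any of pod_green, pod_blue, pod_yellow, pod_red's own z axis and vertical above 0.2 rad or distance of any of pod_green, pod_blue, pod_yellow, pod_red from where it was at the start of the episode above 0.02 m).
It fails at once if a switch is pressed or hit harder than 30 N (contact force between any of the fingers, the arm and pod_green above 30 N or contact force between any of the fingers, the arm and pod_blue above 30 N or contact force between any of the fingers, the arm and pod_yellow above 30 N or contact force between any of the fingers, the arm and pod_red above 30 N).
It fails at once if the red key is pressed (value of joint key_red above 0.002 m).
It fails at once if a bystander is moved more than 15 mm, or tipped (distance of any of vial_blue, vial_red, brass_weight, dropper, beaker from where it was at the start of the episode above 0.015 m or angle between any of vial_blue, vial_red, brass_weight, dropper, beaker's own z axis and vertical above 0.3 rad).
It also fails if it takes over 54 s, if anything falls off the work surface, if the arm or the gripper's body presses on something with over 40 N, if the wrist force passes 120 N, or if a joint passes its speed limit or range.

## Working session

There is one attempt and no reset: what is moved stays moved. The work goes in short steps, each a Python script; the robot and the scene stay as the last script left them, time stands still between calls to the robot, and variables do not carry over. Pictures are saved under pics/ and viewed, and the job is handed in when it is done.

```bash
mkdir -p pics; ls
python3 - <<'E'
from rig import manip,get_state,optics
import cv2,numpy as np
for n in("top","side"):
    c=optics.capture(n); cv2.imwrite(f"pics/{n}0.png",cv2.resize(c["img"][:,:,::-1],(800,600),interpolation=cv2.INTER_CUBIC))
    cv2.imwrite(f"pics/{n}0_raw.png",c["img"][:,:,::-1]); print(n,c["K"].tolist(),c["R"].tolist(),c["t"].tolist())
    np.savez(f"{n}.npz",K=c["K"],R=c["R"],t=c["t"])
s=get_state();print(s["t"],s["tcp_pos"],s["tool_rot"],s["grip_width"])
E
```

```text
pics
top [[346.7065481831756, 0.0, 254.87878152478612], [0.0, 346.7065481831756, 192.03324014313174], [0.0, 0.0, 1.0]] [[-0.023704000366301776, -0.9995368595102612, 0.019083680121990756], [-0.9880525937888661, 0.020515354000064923, -0.15274551436080144], [0.15228326327514835, -0.022476359371929384, -0.9880812825854236]] [0.059482256166911086, 0.5282268530907365, 0.8393964837917502]
side [[495.4650126956001, 0.0, 246.1020630190036], [0.0, 495.4650126956001, 192.29053546760224], [0.0, 0.0, 1.0]] [[0.9876346458237397, -0.15496256865173108, 0.023757286997328774], [-0.06601426415575702, -0.5485215000509305, -0.8335264128447586], [0.14219677667440228, 0.8216512437151997, -0.5519685773707371]] [-0.5213800854871347, 0.13546794578285337, 1.0153575893456006]
0.1 [ 0.23244366 -0.47046462  0.20910512] [-3.05816672e+00 -7.14201874e-01  2.89022896e-05] 0.9995023473611171
```

View pics/top0.png

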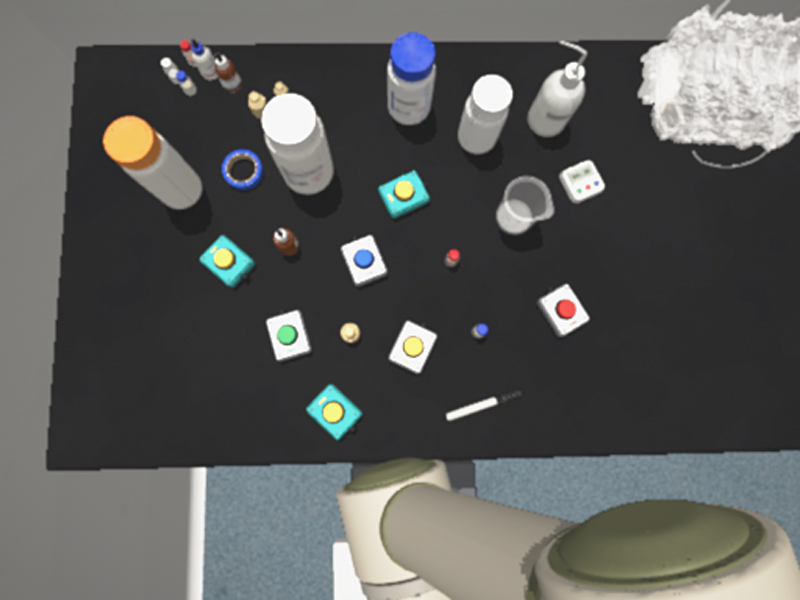

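View pics/side0.png

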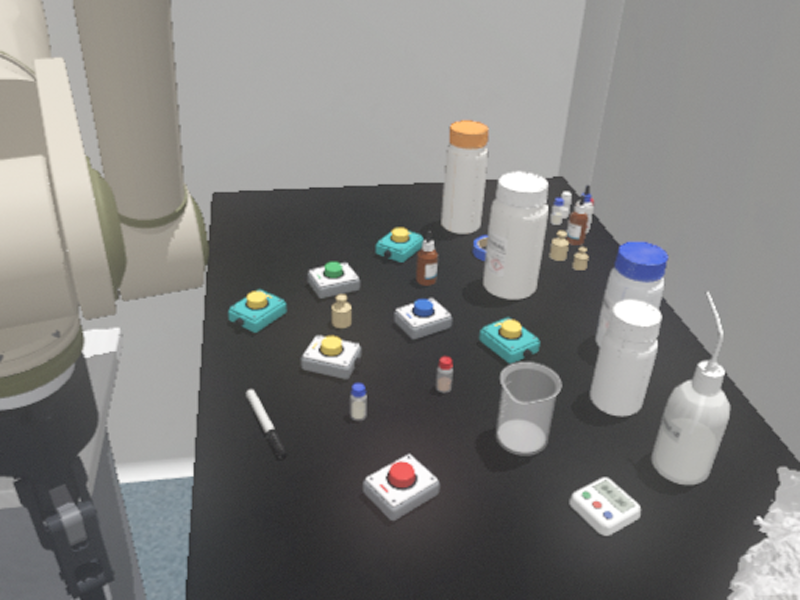

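Top view (800x600 picture): green key at (287,335), blue (363,259), red (566,309). There are four yellow keys: (413,346) on a grey box with a white top plate, and (223,258), (404,190), (333,412) on turquoise bodies. Only (413,346) fits pod_yellow, so I'll confirm it in a crop and measure the keys.

```bash
cat > h.py <<'E'
import numpy as np,cv2
def P(n):
    d=np.load(f"{n}.npz");return d["K"],d["R"],d["t"]
def onplane(n,uv,z):
    K,R,t=P(n);d=R.T@np.linalg.solve(K,[uv[0],uv[1],1]);o=-R.T@t
    return o+d*(z-o[2])/d[2]
def tri(a,b):
    M=[]
    Ps=[]
    for n in("top","side"):
        K,R,t=P(n);Ps.append(K@np.c_[R,t])
    X=cv2.triangulatePoints(Ps[0],Ps[1],np.array(a,float).reshape(2,1),np.array(b,float).reshape(2,1))
    return (X[:3]/X[3]).ravel()
E
python3 - <<'E'
from h import *
T=cv2.imread("pics/top0_raw.png");S=cv2.imread("pics/side0_raw.png")
# seeds in 800x600
seeds=dict(green=((287,333),(333,268)),blue=((363,257),(424,307)),yellow=((413,345),(331,345)),red=((566,307),(402,472)))
rng=dict(green=(45,80),blue=(100,125),yellow=(20,34),red=(0,8))
for k,(a,b) in seeds.items():
    out=[]
    for n,I,c in(("top",T,a),("side",S,b)):
        c=np.array(c)*.64
        h=cv2.cvtColor(I,cv2.COLOR_BGR2HSV);lo,hi=rng[k]
        H=h[...,0].astype(int); m=((H>=lo)&(H<=hi)|((k=="red")&(H>172)))&(h[...,1]>110)&(h[...,2]>(190 if 0 else 60))
        nl,L,st,ce=cv2.connectedComponentsWithStats(m.astype(np.uint8))
        l=L[int(c[1]),int(c[0])]; out.append((ce[l],st[l].tolist()))
    print(k,out, "planez.040",onplane("top",out[0][0],.040).round(4),onplane("side",out[1][0],.038).round(4),tri(out[0][0],out[1][0]).round(4))
c=[]
for I,(x,y) in((T,(264,221)),(S,(212,225))): c.append(cv2.resize(I[y-35:y+35,x-35:x+35],(400,400),interpolation=cv2.INTER_CUBIC))
cv2.imwrite("pics/cropY.png",np.hstack(c))
cg=[cv2.resize(I[y-30:y+30,x-30:x+30],(390,290*390//290),interpolation=cv2.INTER_CUBIC) for I,(x,y) in((T,(184,213)),(T,(232,166)))]
cv2.imwrite("pics/cropGB.png",np.hstack(cg))
# bystanders
for n,uv,z in(("vial_blue",(481,329),.05),("vial_red",(453,256),.05),("brass",(350,331),.045),("dropper",(281,234),.094),("tq",(333,412),.042),("tq2",(404,190),.042)):
    print(n,onplane("top",np.array(uv)*.64,z).round(3))
E
```

```text
green [(array([183.37142857, 213.95238095]), [178, 209, 12, 11, 105]), (array([212.69736842, 171.86842105]), [208, 168, 10, 9, 76])] planez.040 [0.4777 0.2279 0.04  ] [0.4772 0.2255 0.038 ] [0.4777 0.2287 0.0361]
blue [(array([232.39622642, 165.        ]), [227, 160, 12, 11, 106]), (array([270.40869565, 196.46956522]), [265, 191, 12, 12, 115])] planez.040 [0.6007 0.1037 0.04  ] [0.6002 0.0991 0.038 ] [0.6016 0.104  0.0347]
yellow [(array([256.07711613, 191.78114905]), [0, 0, 512, 384, 195640]), (array([211.80141844, 220.9787234 ]), [205, 215, 14, 13, 141])] planez.040 [0.53   0.0447 0.04  ] [0.4548 0.0209 0.038 ] [0.4816 0.0433 0.0253]
red [(array([361.8125    , 197.32142857]), [356, 192, 13, 12, 112]), (array([256.72272727, 303.58636364]), [249, 296, 17, 16, 220])] planez.040 [ 0.5102 -0.2242  0.04  ] [ 0.5097 -0.2312  0.038 ] [ 0.5109 -0.2265  0.033 ]
vial_blue [ 0.478 -0.083  0.05 ]
vial_red [ 0.599 -0.043  0.05 ]
brass [0.48  0.126 0.045]
dropper [0.628 0.228 0.094]
tq [0.354 0.154 0.042]
tq2 [0.715 0.034 0.042]
```

View pics/cropY.png

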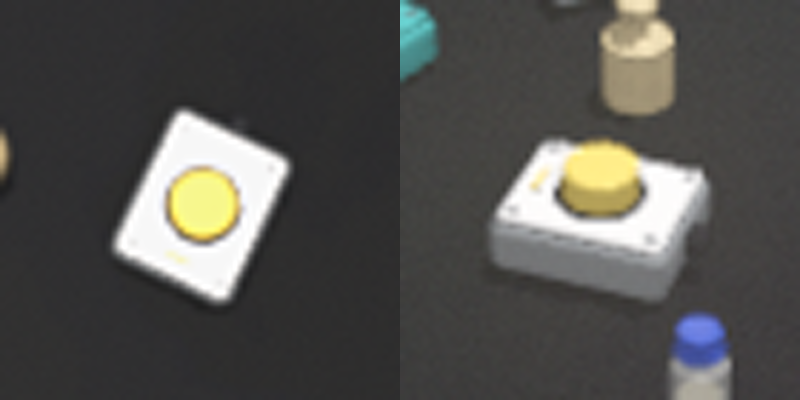

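View pics/cropGB.png

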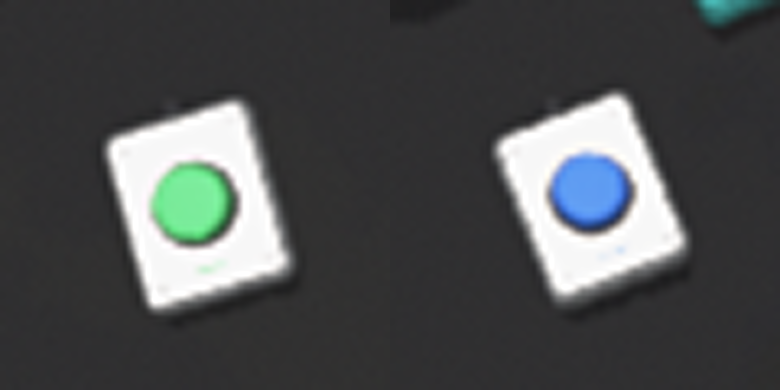

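The crops confirm it: the yellow key (crop 202,203) sits on a grey box with a white plate, and the green and blue keys sit on white plates too. I'll shut the fingers, hover over green and check the alignment.

Run:
```python
from h import *
from rig import manip,get_state,optics
print("yellow",onplane("top",(264.35,221.5),.041).round(4))
manip.command_gripper(0.0)
rv=[-3.05816672,-0.714201874,0]
manip.move_pose([0.477,0.227,0.13],rv)
manip.move_straight([0.477,0.227,0.06],velocity=.1)
c=optics.capture("side");I=c["img"][:,:,::-1];cv2.imwrite("pics/side1.png",cv2.resize(I[110:290,110:350],(800,600),interpolation=cv2.INTER_CUBIC))
c=optics.capture("top");cv2.imwrite("pics/top1.png",c["img"][:,:,::-1])
s=get_state();print(s["t"],s["tcp_pos"],s["wrist_force"],s["q"],s["grip_width"])
K,R,t=P("side");p=K@(R@s["tcp_pos"]+t);print((p[:2]/p[2]-110)*800/240)
```

```text
yellow [0.4542 0.0258 0.041 ]
4.4417 [0.47740737 0.2270788  0.0606762 ] [0.52949052 0.11074951 0.1069377 ] [2.21556726e-01 4.86274412e-01 1.66833791e+00 1.37982731e-03
 9.85675112e-01 1.33277996e+00] 0.0023946823279036673
[341.96568342 179.21541815]
```

View pics/side1.png

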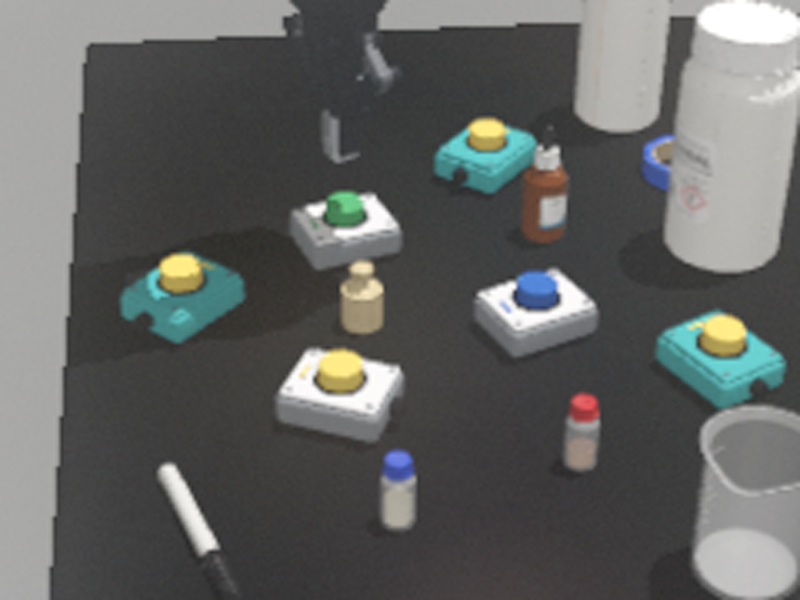

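View pics/top1.png

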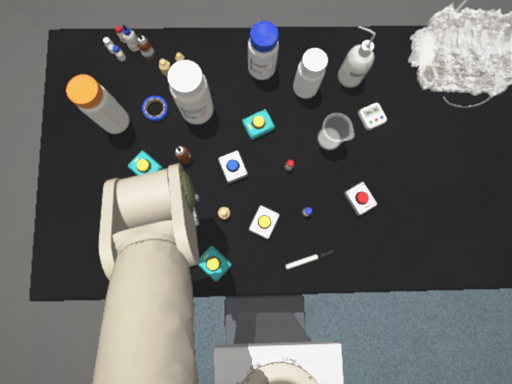

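The fingertip shows at about crop (342,160) but the TCP projects to (342,179), roughly 15 mm lower. I'll look closer.

Run:
```python
from h import *
from rig import manip,get_state,optics
c=optics.capture("side");I=c["img"][:,:,::-1]
x,y=212,152
g=np.clip(I[y-35:y+35,x-35:x+35].astype(float)*2.2,0,255).astype(np.uint8)
g=cv2.resize(g,(600,600),interpolation=cv2.INTER_CUBIC)
K,R,t=P("side");s=get_state();p=K@(R@s["tcp_pos"]+t);p=(p[:2]/p[2]-(x-35,y-35)+.5)*600/70
cv2.circle(g,(int(p[0]),int(p[1])),4,(0,0,255),1)
cv2.imwrite("pics/side2.png",g);print(p)
```

```text
[309.17022055 405.20511037]
```

View pics/side2.png

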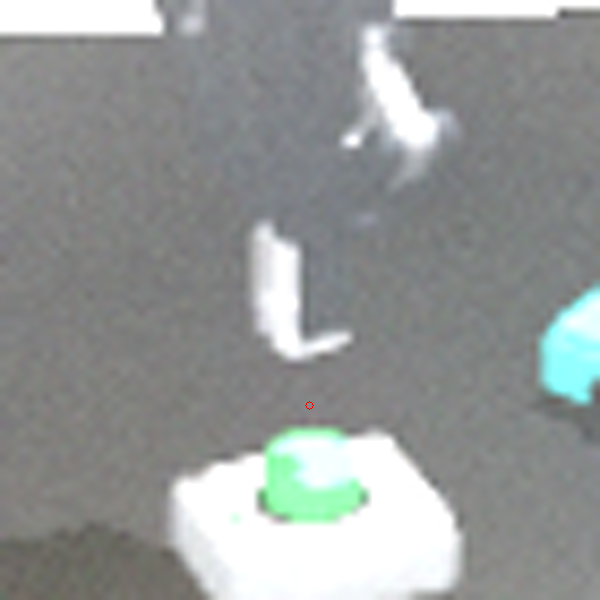

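The tip's true height is uncertain, so I'll find contact by force before pressing.

Run:
```python
from rig import manip,get_state
x,y=0.477,0.227
f=lambda s:(round(s["t"],2),s["tcp_pos"].round(4),s["wrist_force"].round(2))
manip.pause(.2);print(f(get_state()))
hit=manip.move_straight([x,y,0.038],velocity=.015,f_stop=2.2)
print(hit,f(get_state())); manip.pause(.2);print(f(get_state()))
```

```text
(4.69, array([0.4771, 0.227 , 0.0602]), array([ 0.44, -0.45,  0.36]))
False (6.31, array([0.4771, 0.227 , 0.0381]), array([-0.46,  0.06, -0.56]))
(6.51, array([0.477, 0.227, 0.038]), array([ 0.64, -0.19,  0.67]))
```

No contact 4 mm below the cap's nominal top, so the tip really does sit behind the reported TCP. I'll keep searching.

Run:
```python
from rig import manip,get_state,optics
import cv2,numpy as np
x,y=0.477,0.227
f=lambda s:(round(s["t"],2),s["tcp_pos"].round(4),s["wrist_force"].round(2))
hit=manip.move_straight([x,y,0.020],velocity=.012,f_stop=2.5)
print(hit,f(get_state())); manip.pause(.2);print(f(get_state()))
I=optics.capture("side")["img"][:,:,::-1];a,b=212,160
cv2.imwrite("pics/side3.png",cv2.resize(np.clip(I[b-35:b+35,a-35:a+35]*1.8,0,255).astype(np.uint8),(600,600),interpolation=cv2.INTER_CUBIC))
```

```text
True (7.92, array([0.477 , 0.227 , 0.0202]), array([0.91, 0.06, 4.14]))
(8.12, array([0.4769, 0.227 , 0.02  ]), array([1.48, 0.09, 2.99]))
```

View pics/side3.png

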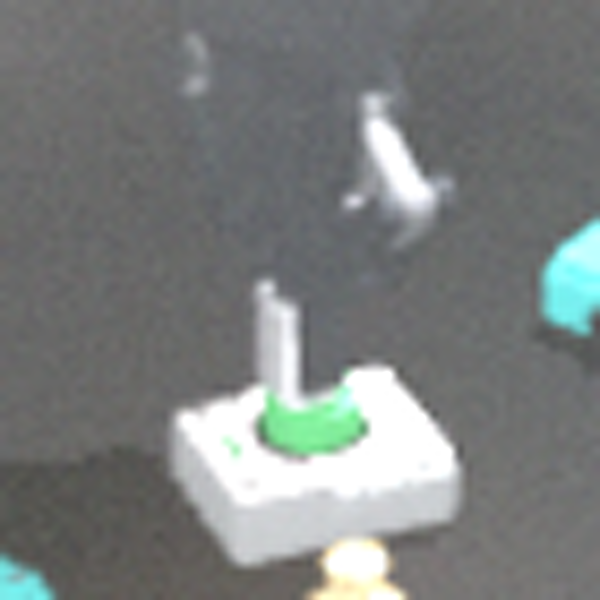

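Contact at about TCP z 0.020: the fingers sit on the green cap, centred left to right. Next I'll press slowly until the end stop shows a small rise in force.

Run:
```python
from rig import manip,get_state,optics
import cv2,numpy as np
x,y=0.477,0.227
f=lambda s:(round(s["t"],2),s["tcp_pos"].round(4),s["wrist_force"].round(2))
for z in (0.017,0.014,.012,.0105,.009,.008):
    hit=manip.move_straight([x,y,z],velocity=.01,f_stop=6)
    print(hit,f(get_state()))
    if hit: break
manip.pause(.1);print(f(get_state()))
I=optics.capture("side")["img"][:,:,::-1];a,b=212,160
cv2.imwrite("pics/side4.png",cv2.resize(np.clip(I[b-35:b+35,a-35:a+35]*1.8,0,255).astype(np.uint8),(600,600),interpolation=cv2.INTER_CUBIC))
```

```text
False (8.6, array([0.4768, 0.2269, 0.0167]), array([0.58, 0.08, 0.01]))
False (9.05, array([0.4768, 0.227 , 0.0137]), array([-0.11, -0.42, -0.27]))
False (9.4, array([0.477 , 0.227 , 0.0118]), array([1.28, 0.67, 0.37]))
False (9.7, array([0.477 , 0.227 , 0.0104]), array([-0.41, -0.3 ,  0.01]))
True (9.91, array([0.4771, 0.227 , 0.0097]), array([-1.51, -0.53,  5.91]))
(10.01, array([0.4771, 0.227 , 0.0097]), array([-1.2 , -1.04,  5.8 ]))
```

View pics/side4.png

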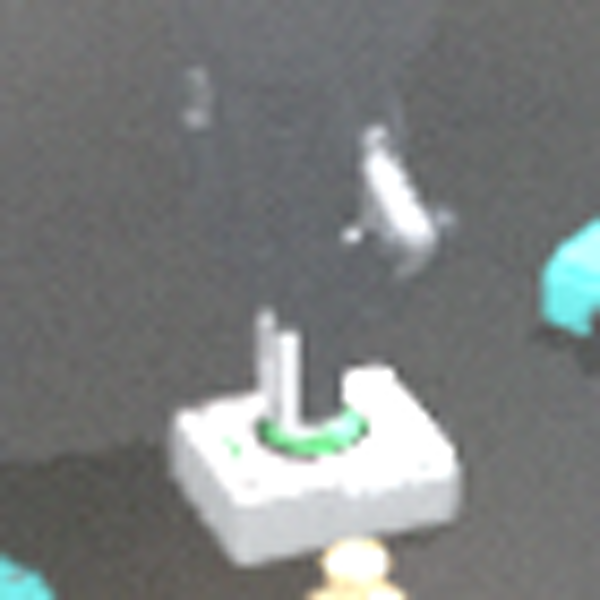

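The key bottomed at TCP z 0.0097, with contact 10 mm earlier, which puts the tip about 22 mm behind the reported TCP. The green key is now nearly flush. I'll lift off, check it from above, and do blue the same way.

```bash
cat > press.py <<'E'
from rig import manip,get_state,optics
import cv2,numpy as np
f=lambda s:(round(s["t"],2),s["tcp_pos"].round(4),s["wrist_force"].round(2))
def hover(x,y):
    manip.move_straight([x,y,.10],velocity=.15); manip.move_straight([x,y,.027],velocity=.08); print(f(get_state()))
def press(x,y):
    hit=manip.move_straight([x,y,.0135],velocity=.012,f_stop=9); print(hit,f(get_state()))
    if not hit:
        for z in (.0115,.0105,.009,.008):
            hit=manip.move_straight([x,y,z],velocity=.01,f_stop=6); print(hit,f(get_state()))
            if hit: break
    manip.pause(.15)
def shot(a,b,name,cam="side"):
    I=optics.capture(cam)["img"][:,:,::-1]
    cv2.imwrite(f"pics/{name}.png",cv2.resize(np.clip(I[b-35:b+35,a-35:a+35]*1.6,0,255).astype(np.uint8),(600,600),interpolation=cv2.INTER_CUBIC))
E
python3 - <<'E'
from h import onplane
print(onplane("top",(312*.64,187*.64),0).round(3))
from press import *
manip.move_straight([.477,.227,.10],velocity=.1)
hover(.601,.103)
I=optics.capture("side")["img"][:,:,::-1]
cv2.imwrite("pics/side5.png",cv2.resize(np.clip(I[125:265,180:320]*1.6,0,255).astype(np.uint8),(600,600),interpolation=cv2.INTER_CUBIC))
E
```

```text
[0.739 0.193 0.   ]
(13.49, array([0.6014, 0.103 , 0.0276]), array([-0.04,  0.33, -0.65]))
```

View pics/side5.png

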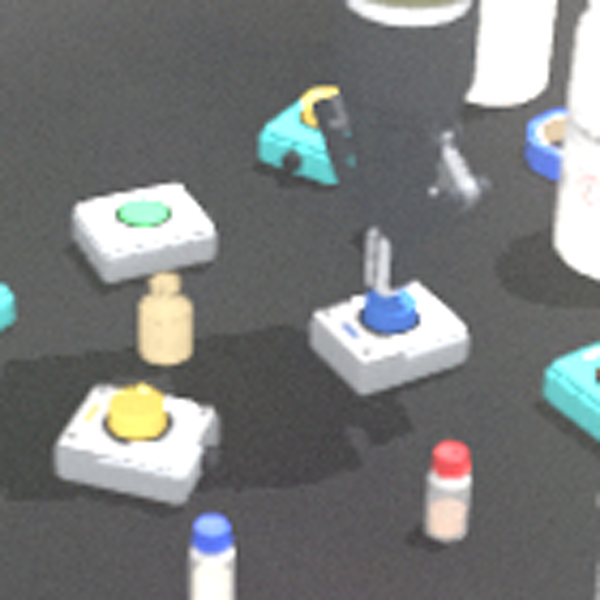

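The green cap at (144,213) is nearly flush with its plate, so it is down. The fingers at (383,285) are centred over the blue cap. Next, blue, then move to hover over yellow.

Run:
```python
from press import *
press(.601,.103)
manip.move_straight([.601,.103,.10],velocity=.1)
hover(.4545,.0255)
I=optics.capture("side")["img"][:,:,::-1]
cv2.imwrite("pics/side6.png",cv2.resize(np.clip(I[145:285,160:300]*1.6,0,255).astype(np.uint8),(600,600),interpolation=cv2.INTER_CUBIC))
```

```text
False (14.82, array([0.601 , 0.103 , 0.0135]), array([-1.06,  0.5 ,  1.9 ]))
False (15.17, array([0.601 , 0.103 , 0.0113]), array([-0.16, -0.79,  1.86]))
False (15.42, array([0.601 , 0.103 , 0.0104]), array([-0.44,  0.14,  0.82]))
True (15.62, array([0.601 , 0.103 , 0.0098]), array([-1.52,  0.65,  5.48]))
(19.16, array([0.4548, 0.0255, 0.0274]), array([ 0.58, -0.25, -0.43]))
```

View pics/side6.png

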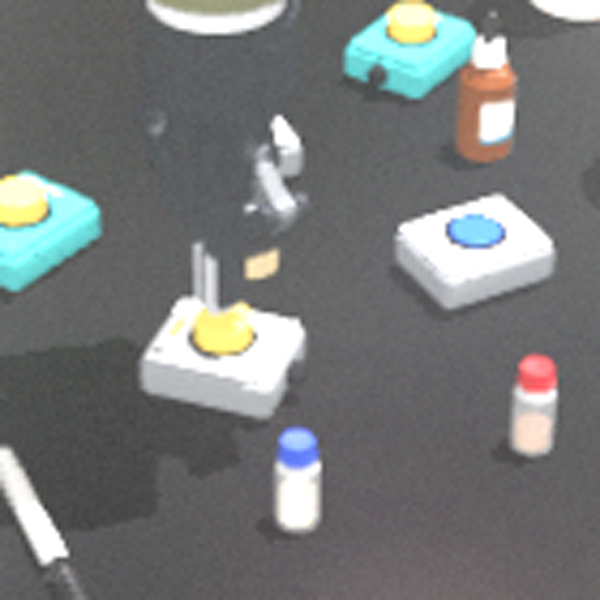

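Blue is flush at (475,230), and the fingers are over the yellow cap of the white-plated box. I'll press yellow and retreat.

Run:
```python
from press import *
press(.4545,.0255)
manip.move_straight([.4545,.0255,.12],velocity=.1)
manip.move_joints([-1.335,0.313,1.498,0,1.331,-0.223]); print(f(get_state()))
I=optics.capture("side")["img"][:,:,::-1];cv2.imwrite("pics/side7.png",cv2.resize(I,(800,600),interpolation=cv2.INTER_CUBIC))
J=optics.capture("top")["img"][:,:,::-1]
a=cv2.imread("pics/top0_raw.png")
cv2.imwrite("pics/top7.png",cv2.resize(np.vstack([a[90:280,120:400],J[90:280,120:400]]),(442,600),interpolation=cv2.INTER_CUBIC))
```

```text
False (20.48, array([0.4545, 0.0255, 0.0135]), array([-0.3 , -0.2 ,  1.48]))
False (20.83, array([0.4545, 0.0255, 0.0114]), array([0.39, 0.5 , 0.28]))
False (21.08, array([0.4545, 0.0255, 0.0104]), array([ 0.86, -0.5 ,  0.65]))
True (21.29, array([0.4545, 0.0255, 0.0096]), array([-1.57, -0.18,  6.92]))
(24.68, array([ 0.2333, -0.47  ,  0.2093]), array([-0.19,  0.31,  0.96]))
```

View pics/side7.png

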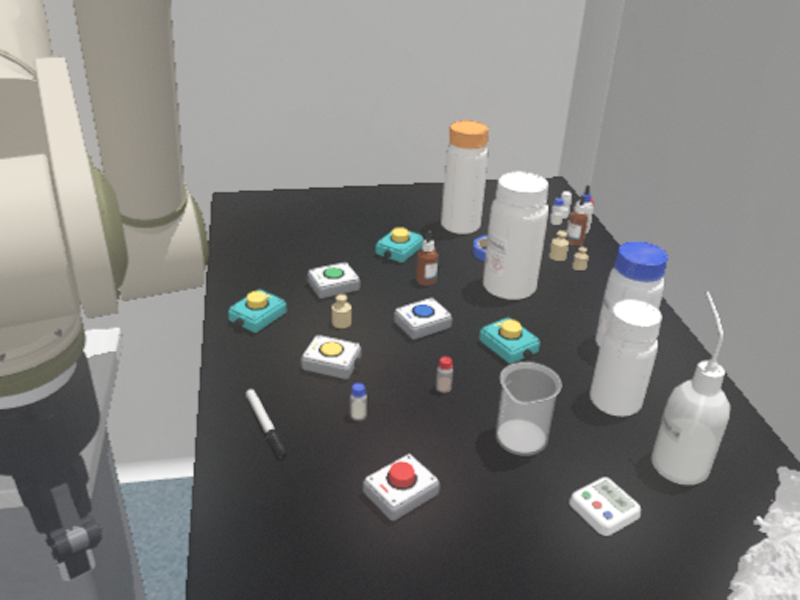

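View pics/top7.png

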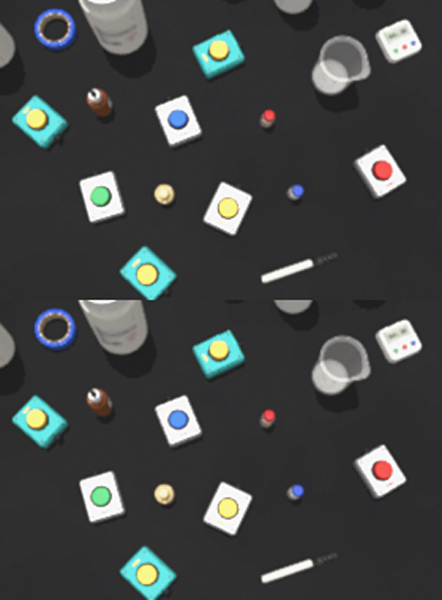

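The side view shows green (333,273), blue (423,311) and yellow (331,349) flush, and red (402,474) still up. In the before/after top views nothing has moved.

```bash
python3 -c "
from rig import manip
manip.finish_job()"
```

```text
the job is handed in; nothing more can be done
```

I pressed the green, blue and yellow keys in that order with the shut fingertips, moved the arm back to its start pose and handed the job in. It took about 25 s of the 54 s allowed; no verdict is reported.

- **Keys:** I pressed each one slowly to its end stop, with wrist readings of 5 to 7 N at the stop. The last side picture shows all three nearly flush with their plates and the red key still up.
- **Surroundings:** the before and after top pictures show no visible movement of the boxes, bystanders or turquoise look-alikes. I compared these by eye and did not measure the distances.
- **One check disagreed:** the real fingertips sat about 22 mm behind the reported tool point. I saw this in the side view and confirmed it by contact, so I set the pressing depth by force and not by the nominal height.

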